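Stand a fallen tub in the dial plate, index it under the lid press and hold

TASK

One of the small grease tubs has fallen out of the dial plate and lies on the bench: stand it upright, lid up, back in the empty nest between its neighbours and let go of it, without knocking over the other tubs. Then take the knob in the middle of the plate and turn it clockwise (seen from above), counting the clicks, to the third stop and not beyond, which brings that tub under the press. Finish while still gripping the knob there, with the plate settled in the stop, so that I can pull the press lever.

Things in the scene. Friction and masses are not known exactly. Their poses are not given: they have to be found in the camera images.
- tub_mid (a point): The fallen tub: white, round, 52 mm tall; body 26 mm diameter and 35 mm high, screw lid 28 mm diameter above it; 30 g. It starts lying on the bench on its side, left of the dial plate, lid to the left. This point is its centre, 26 mm from its underside on its axis; z points from underside to lid.
- empty_nest (a point): Centre of the one empty nest that has a standing tub in the nest on each side, at floor level: the top of the dial plate, 42 mm above the bench. The nest is a black cup, 12 mm deep, 43 mm outside, its bore 30 mm; the next nests' centres are 54 mm away. It turns with the plate; x and y of this frame turn with the plate, z is up.
- press_point (a point): Fixed point on the axis of the press ram, at the height of the nest floors (42 mm). The press foot hangs 62 mm above it, 10 mm above a standing tub; the press head and column reach 174 mm above the bench, its lever (ball end) 237 mm, on the outer side of the plate. It lies on the circle of the nests, 105 mm from the plate's axis, three stops clockwise from the empty nest at the start.
- knob_grip (a point): Centre of the black wing knob on the plate's axis, 128 mm above the bench: a bar 66 mm long (x of this frame), 20 mm wide (y, the width to pinch) and 28 mm high, from 114 to 142 mm above the bench, on a thin stem; below 104 mm stands the hub column, 14 mm radius. It turns with the plate (256 mm diameter, 12 nests 105 mm from the axis; standing tubs reach 94 mm above the bench), on a stiff rubber bush that gives about 1 degree. z is up.
- dial (a joint): Angle of the dial plate and knob in rad, growing clockwise seen from above; 0 at the start, which is a stop. A sprung roller drops into a stop every 30 degrees (0.5236 rad): the stops are felt at 0.524, 1.047 and 1.571 (third). Leaving a stop takes about 0.3 N m, falling to nothing half-way, whence the plate pulls on into the next stop; the bearing adds a little drag. It stays in a stop when let go.
- tub_a: A like tub, 52 mm tall, standing in the next nest clockwise from the empty one. Origin: centre of its underside, z up its axis.
- tub_b: A like tub, 52 mm tall, standing in the next nest anticlockwise from the empty one. Origin: centre of its underside, z up its axis.

How it is judged (in metres and radians):
On the way, in this order (a step that is already met when the one before it is completed fails the run):
1. the fallen tub stands upright in the empty nest, released, with the plate still at its first position (angle between tub_mid's own z axis and vertical below 0.12 rad and horizontal distance between tub_mid and empty_nest below 0.005 m and z of tub_mid in the frame of empty_nest between 0.023 and 0.03 m and contact force between the fingers and tub below 0.05 N and value of joint dial between -0.2 and 0.2 rad), for 0.2 s.
2. the plate is turned through the first stops by its knob (value of joint dial between 0.4 and 1.3 rad and contact force between the fingers and knob above 1 N), for 0.1 s.
At the end, for the whole second after the job is handed in: The dial plate rests in its third stop (1.571 rad, within 0.07) with the fingers still gripping the knob (over 2 N); the tub stands upright (within 0.12 rad) in its nest (within 5 mm, down on the plate), untouched by the robot, under the press foot (within 10 mm); the other two tubs stand upright (angle between each of tub_mid, tub_a, tub_b's own z axis and vertical below 0.12 rad and horizontal distance between tub_mid and empty_nest below 0.005 m and z of tub_mid in the frame of empty_nest between 0.023 and 0.03 m and value of joint dial between 1.501 and 1.641 rad and velocity of joint dial between -0.05 and 0.05 rad/s and horizontal distance between tub_mid and press_point below 0.01 m and contact force between the fingers and knob above 2 N and contact force between the arm and tub below 0.05 N); the arm keeps its last pose, push and grip.
It fails at once if the plate is turned past the third stop (value of joint dial above 1.771 rad).
It fails at once if the plate is turned anticlockwise out of its first stop (value of joint dial below -0.25 rad).
It fails at once if one of the other tubs is knocked over (angle between any of tub_a, tub_b's own z axis and vertical above 0.5 rad).
It also fails if it takes over 56 s, if anything falls off the work surface, if the arm or the gripper's body presses on something with over 40 N, if the wrist force passes 120 N, or if a joint passes its speed limit or range.

ROBOT

A 6-joint arm with a two-finger parallel gripper is mounted at the origin on a cart in front of the work surface, level with it; the furniture and walls round the work are solid. World frame = base frame: x ahead of the robot, y to its left, z up, the work surface at z = 0. Lengths are in mm, angles in degrees, forces in N, time in s.
With the tool pointing down it reaches from about 275 to 775 mm from the base axis. Payload 14.6 kg.
Tool frame: the origin (TCP) lies at the very end of the fingers, on their centre line; the grasp point (between the pads) lies 19 mm behind it; z points along the fingers, y is the line along which they close (so a half turn about z gives the same grasp; the last joint's range is limited). The gripper opens to 85 mm and grips with 20 to 120 N. Pads are 22 mm wide; open, the fingers measure 114 mm over their backs; the gripper's body (76 mm by 85 mm) begins 54 mm behind the grasp point. The pads swing forward as they close: fully open they stand 13 mm farther back than shut.
Start: joints at [61.289, 15.075, -2.767, 72.158, 0, 81.102], TCP at [177.953, 493.924, 231.278] pointing down, gripper open.
Joint ranges: [-151.79, 151.79], [-50.71, 97.33], [-67.44, 78.34], [-121.81, 120.89], [-77.56, 73.72], [-180, 180]. Speed limits (degrees/s): [108.29, 108.29, 147.25, 159.86, 180, 180].

INTERFACE

Orientations are given as [roll, pitch, yaw] about the fixed x, y, z axes, in that order (R = Rz(yaw) Ry(pitch) Rx(roll)).
In Python, from workcell import r gives the robot as it stands. The module is installed in compiled form; this text tells all that it offers.
- The arm moves only by the shell command python3 -m pendant 'ROWS' [FORCE]. ROWS is JSON, a list of rows, each an object with "dp": the shift along the tool's x, y, z in cm, a list of three; "turn": the turn, a rotation vector about the tool's x, y, z in rad, a list of three; "claw": the finger opening in cm, from 0 to 8.54. In form: [{"dp": [dx, dy, dz], "turn": [ax, ay, az], "claw": claw}, ...]. A call has 1 to 12 rows; each row shifts and turns the commanded pose from where the row before left it, along the tool's axes as they then stand; what a row does not reach is not made up. A row lasts 1/10 s, in which the tool goes at most 50 mm and 8.59 degrees, less where a joint would pass 70% of its speed; a pose out of reach is approached as far as the arm can. A call is refused whole if a number of a shift passes 5 or a number of a turn 0.15, either way. A call with a gripper value outside its range is refused whole. The fingers move at their own pace and stop on an object; FORCE is the grip in N (left out, the last holds). Time passes only in rows, so rows that do not move let the fingers close. It gives the time, the measured TCP pose, the force, the opening and the grip force at its end, in the units of the state.
- r.get_state(): the state, without advancing time (a new reading comes with each control period).
- r.get_image(name): name is "scene" or "top" or "wrist"; returns the picture (480x640x3 uint8, red, green, blue); there is no depth.
- r.camera_info(name): a dict with "camera_matrix" (3x3 intrinsics, pixels), "eye" and "rotation" of the camera in the world. Camera axes: x right, y up, looking along -z (the intrinsics and any distortion apply to the point x, -y, -z); pixel columns grow to the right and rows downward; lengths in mm; the calibration is good to about 2 mm. A picture is of the moment at which its call begins: read the wrist's pose just before it. camera_info takes no time and is no camera call; for the wrist camera it gives the pose at the moment of the call.
- r.hand_in(): hands the job in; it is judged then, once.
The state is a dict: "time": time; "joint_pos": joint angles; "qd": joint speeds; "joint_torque": joint torques, N m; "position": TCP position; "orientation": TCP orientation; "wrist_force": force on the tool from outside, world axes, zero at the start; "torque": the same for the moment, N m; "width": opening from 0.0 (shut) to 1.0 (fully open); "grasp_force": force on a finger pad.
Only numpy, scipy, OpenCV 4.12 (cv2) and the standard library are available. Lean on these libraries where they do the work, as an engineer would, in place of code of your own. Each camera call takes 0.05 s, during which the arm holds its last target. There are 200 camera calls.

## Working session

There is one attempt and no reset: what is moved stays moved. The work goes in short steps, Python scripts to look and compute and a shell command to move; the robot and the scene stay as the last step left them, time stands still between calls to the robot, and variables do not carry over. Pictures are saved under pics/ and viewed, at most 10 in all, crops included, and the job is handed in when it is done.

```bash
mkdir -p pics
python3 - <<'E'
from workcell import r
import cv2
print({k:v for k,v in r.get_state().items()})
for n in("top","scene"):
    cv2.imwrite(f"pics/{n}0.png",r.get_image(n)[:,:,::-1]); c=r.camera_info(n); print(n,c)
E
```

```text
{'time': 0.0, 'joint_pos': array([ 6.12892677e+01,  1.50997729e+01, -2.80238144e+00,  7.21583472e+01,
        1.59703034e-03,  8.11030593e+01]), 'qd': array([ 0.0173872 , -0.00252629,  0.03552418,  0.06274509, -0.03028475,
        0.04194687]), 'joint_torque': array([-4.68922790e-04, -6.37623096e+01,  3.84562182e+01,  1.35850054e-02,
       -1.69143150e-04,  1.34140114e-05]), 'position': array([177.8176719 , 493.6929152 , 230.82545256]), 'orientation': array([-1.79940473e+02, -1.09348364e-02,  1.60186202e+02]), 'wrist_force': array([0.63929708, 0.5268583 , 0.2282209 ]), 'torque': array([ 0.01140952, -0.00430424, -0.03429782]), 'grasp_force': 0.0, 'width': 0.9959988661809972}
top {'camera_matrix': array([[517.62561866,   0.        , 323.76967617],
       [  0.        , 517.62561866, 235.19721297],
       [  0.        ,   0.        ,   1.        ]]), 'eye': array([338.83069044, 161.17070304, 927.79630291]), 'rotation': array([ 10.78423056,   0.34956666, -88.55607183])}
scene {'camera_matrix': array([[457.02914403,   0.        , 306.1602035 ],
       [  0.        , 457.02914403, 241.25595826],
       [  0.        ,   0.        ,   1.        ]]), 'eye': array([   9.94245766, -320.87447923,  614.95820111]), 'rotation': array([ 52.44449713,   0.30515228, -44.18528164])}
```

View pics/top0.png

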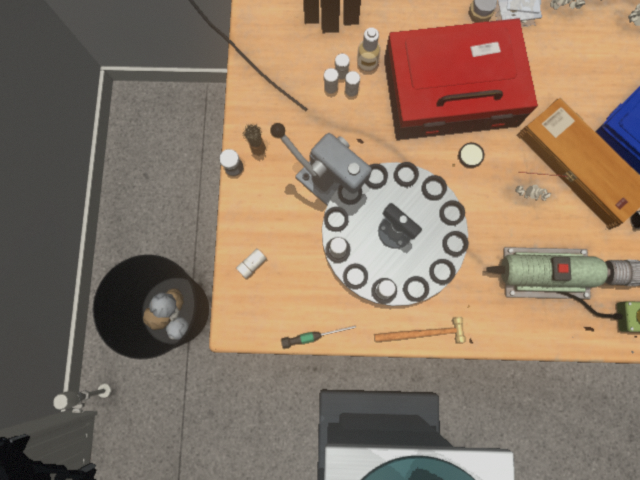

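View pics/scene0.png

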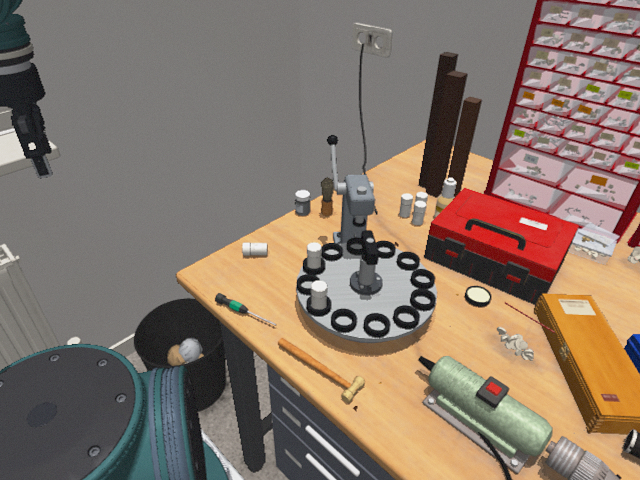

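The top view shows the fallen tub near (252,263). The empty nest is at (355,275), between tub_a (338,249) and tub_b (385,290). The knob is at (403,220) and the press foot near (350,190).

```bash
cat > h.py <<'E'
import numpy as np, cv2
from scipy.spatial.transform import Rotation as Ro
def ray(c,px):
    K=c["camera_matrix"]; px=np.atleast_2d(np.array(px,float))
    d=np.c_[(px[:,0]-K[0,2])/K[0,0],-(px[:,1]-K[1,2])/K[1,1],-np.ones(len(px))]
    return np.array(c["eye"]),Ro.from_euler("xyz",c["rotation"],degrees=True).apply(d)
def plane(c,px,z):
    e,d=ray(c,px); return e+d*((z-e[2])/d[:,2])[:,None]
def proj(c,P):
    q=Ro.from_euler("xyz",c["rotation"],degrees=True).inv().apply(np.atleast_2d(P)-c["eye"]); K=c["camera_matrix"]
    return np.c_[K[0,2]+K[0,0]*q[:,0]/-q[:,2],K[1,2]+K[1,1]*q[:,1]/q[:,2]]
E
python3 - <<'E'
from h import *; from workcell import r
from scipy.optimize import least_squares
im=cv2.imread("pics/top0.png"); c=r.camera_info("top")
# tub
g=im.min(axis=2); m=(g>150).astype(np.uint8); m[:, :225]=0; m[:230]=0; m[290:]=0; m[:,280:]=0
k=max(cv2.findContours(m,0,2)[0],key=cv2.contourArea); rect=cv2.minAreaRect(k); b=cv2.boxPoints(rect)
print("tub",rect,plane(c,[rect[0]],14),plane(c,b,14).round(1))
# nests: black blobs
m=(im.max(axis=2)<60).astype(np.uint8)
pts=[]
for k in cv2.findContours(m,0,2)[0]:
    a=cv2.contourArea(k); (x,y),s,_=cv2.fitEllipse(k) if len(k)>5 else ((0,0),(0,0),0)
    if 320<x<475 and 155<y<310 and a>300: print("blob",round(x,1),round(y,1),np.round(s,1),a,cv2.minAreaRect(k)[2]); 
    if 320<x<475 and 155<y<310 and 400<a<700 and min(s)>18: pts.append((x,y))
W=plane(c,pts,54)[:,:2]
def f(p):
    v=W-p[:2]; a=np.arctan2(v[:,1],v[:,0])-p[2]; kk=np.round(a/(np.pi/6))*np.pi/6+p[2]
    return (v-105*np.c_[np.cos(kk),np.sin(kk)]).ravel()
s=min((least_squares(f,[*W.mean(0),t]) for t in np.radians([0,10,20])),key=lambda s:s.cost); p=s.x
print("axis",p,"rms",np.sqrt(np.mean(s.fun**2)),len(W))
for i in range(12):
    a=p[2]+i*np.pi/6; P=[p[0]+105*np.cos(a),p[1]+105*np.sin(a),54]; print(np.round(P,1),proj(c,P).round(0)[0])
cv2.imwrite("pics/crop1.png",cv2.resize(im[150:310,225:475],None,fx=3.2,fy=3.2,interpolation=cv2.INTER_CUBIC))
E
```

```text
tub ((250.50006103515625, 262.0000305175781), (12.020814895629883, 28.991374969482422), 45.0) [[460.9743177  300.37331359  14.        ]] [[449.6 325.6  14. ]
 [487.4 291.   14. ]
 [472.4 275.   14. ]
 [434.8 309.7  14. ]]Traceback (most recent call last):
  File "<stdin>", line 15, in <module>
  File "h.py", line 8, in plane
    e,d=ray(c,px); return e+d*((z-e[2])/d[:,2])[:,None]
        ~~~^^^^^^
  File "h.py", line 5, in ray
    d=np.c_[(px[:,0]-K[0,2])/K[0,0],-(px[:,1]-K[1,2])/K[1,1],-np.ones(len(px))]
             ~~^^^^^
IndexError: index 0 is out of bounds for axis 1 with size 0
```

```bash
cat > plate.py <<'E'
from h import *; from workcell import r
from scipy.optimize import least_squares
im=cv2.imread("pics/top0.png"); c=r.camera_info("top")
seed=[(406,174),(433,188),(453,211),(456,244),(443,270),(415,289),(355,276),(336,219)]
m=(im.max(axis=2)<75).astype(np.uint8); pts=[]
for x,y in seed:
    w=np.zeros_like(m); cv2.circle(w,(x,y),15,1,-1); k=np.argwhere(m&w)[:,::-1]
    k=cv2.convexHull(k.astype(np.int32)); (ex,ey),s,_=cv2.fitEllipse(k); pts.append((ex,ey)); print((x,y),round(ex,1),round(ey,1),np.round(s,1))
W=plane(c,pts,54)[:,:2]
def f(p):
    v=W-p[:2]; a=np.arctan2(v[:,1],v[:,0])-p[2]; kk=np.round(a/(np.pi/6))*np.pi/6+p[2]
    return (v-105*np.c_[np.cos(kk),np.sin(kk)]).ravel()
s=min((least_squares(f,[*W.mean(0),t]) for t in np.radians([0,10,20])),key=lambda s:s.cost); p=s.x
print("axis",p[:2],"rms",np.sqrt(np.mean(s.fun**2)),"radii",np.hypot(*(W-p[:2]).T).round(1))
for i in range(12):
    a=p[2]+i*np.pi/6; P=[p[0]+105*np.cos(a),p[1]+105*np.sin(a),54]; print(np.round(P,1),proj(c,P).round(0)[0])
print("knob px",proj(c,[*p[:2],142]))
cv2.imwrite("pics/crop1.png",cv2.resize(im[150:310,225:475],None,fx=3.2,fy=3.2,interpolation=cv2.INTER_CUBIC))
E
python3 plate.py
```

```text
(406, 174) 405.4 174.3 [21.  22.5]
(433, 188) 433.1 187.9 [19.8 22.2]
(453, 211) 451.2 213.1 [19.8 21.6]
(456, 244) 454.8 243.6 [18.5 22.6]
(443, 270) 447.6 265.2 [ 3.6 10.1]Traceback (most recent call last):
  File "plate.py", line 8, in <module>
    k=cv2.convexHull(k.astype(np.int32)); (ex,ey),s,_=cv2.fitEllipse(k); pts.append((ex,ey)); print((x,y),round(ex,1),round(ey,1),np.round(s,1))
                                                      ~~~~~~~~~~~~~~^^^
cv2.error: OpenCV(4.12.0) /io/opencv/modules/imgproc/src/shapedescr.cpp:361: error: (-201:Incorrect size of input array) There should be at least 5 points to fit the ellipse in function 'fitEllipseNoDirect'
```

```bash
sleep 4
sed -i 's/<75/<115/; s/(x,y),15,1/(x,y),13,1/' plate.py; sed -i '3a cv2.imwrite("pics/crop1.png",cv2.resize(im[150:310,225:475],None,fx=3.2,fy=3.2,interpolation=cv2.INTER_CUBIC))' plate.py; python3 plate.py
```

```text
(406, 174) 405.8 174.1 [23.9 24.9]
(433, 188) 433.6 187.6 [23.9 24.7]
(453, 211) 452.2 212.1 [23.2 24.3]
(456, 244) 455.2 243.5 [24.  25.2]
(443, 270) 442.3 270.9 [23.7 25. ]
(415, 289) 415.6 288.7 [24.5 25.4]
(355, 276) 355.0 276.1 [23.9 24.9]
(336, 219) 336.0 218.5 [23.9 25. ]
axis [515.55582244  48.39461716] rms 0.671206910500162 radii [104.  103.6 105.1 104.7 104.4 104.3 104.5 103.8]
[614.5  83.5  54. ] [375. 175.]
[583.7 128.3  54. ] [349. 192.]
[534.6 151.6  54. ] [335. 219.]
[480.5 147.4  54. ] [337. 250.]
[435.7 116.6  54. ] [355. 276.]
[412.3  67.5  54. ] [384. 291.]
[416.6  13.3  54. ] [416. 289.]
[447.4 -31.5  54. ] [442. 271.]
[496.5 -54.9  54. ] [455. 243.]
[550.6 -50.6  54. ] [452. 212.]
[595.4 -19.8  54. ] [434. 187.]
[618.8  29.3  54. ] [406. 174.]
knob px [[402.33226087 219.82890774]]
```

View pics/crop1.png

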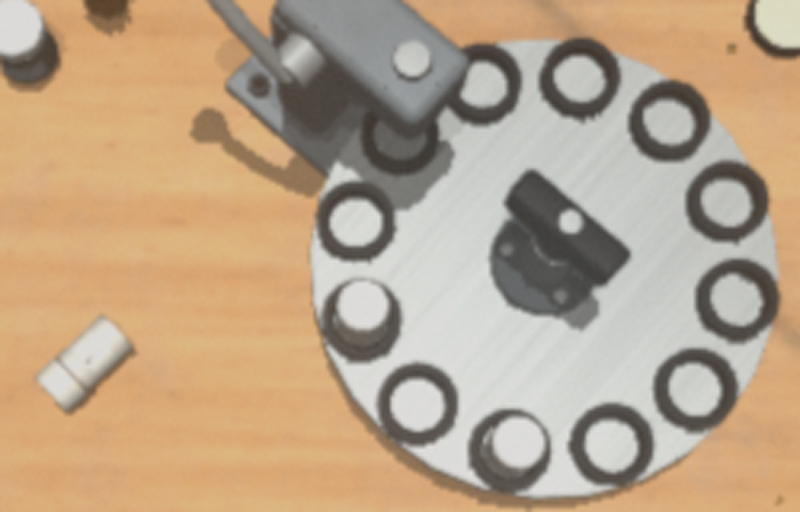

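The crop shows the tub's lid at its lower-left end, crop pixel (65,385), and its underside at upper right (118,333), so the axis heads about 135° in the world. The knob bar is at crop (571,221) with a heading of about 50°. The ring fit has an RMS of 0.7 mm and agrees with the 105 mm radius.

Next I go above the tub. I want tool x opposite to the tub axis, a heading of about -45°.

```bash
cat > plan.py <<'E'
# python3 plan.py x y z roll pitch yaw : totals in tool axes (cm, rad) from current pose
import sys; from h import *; from workcell import r
s=r.get_state(); a=list(map(float,sys.argv[1:7])); R=Ro.from_euler("xyz",s["orientation"],degrees=True); T=Ro.from_euler("xyz",a[3:],degrees=True)
d=np.array(a[:3])-s["position"]
print("t",round(s["time"],2),"dp now",(R.inv().apply(d)/10).round(2),"dp after turn",(T.inv().apply(d)/10).round(2),"turn",(R.inv()*T).as_rotvec().round(3), "j",s["joint_pos"].round(0))
E
python3 plan.py 445 315 190 180 0 -45; python3 -c "
from workcell import r;print(r.camera_info('wrist'))"
```

```text
t 0.1 dp now [-31.19  -7.75   4.09] dp after turn [31.53 -6.26  4.09] turn [-0.000e+00 -1.000e-03 -2.702e+00] j [61. 15. -3. 72.  0. 81.]
{'camera_matrix': array([[414.40700728,   0.        , 319.68332537],
       [  0.        , 414.40700728, 242.9123123 ],
       [  0.        ,   0.        ,   1.        ]]), 'eye': array([115.62452913, 516.80883561, 373.11064954]), 'rotation': array([-15.24004461,   0.08077846,  70.14904595])}
```

```bash
python3 -m pendant '[{"dp":[-2.84,-0.7,0.37],"turn":[0,0,0],"claw":6},{"dp":[-2.84,-0.7,0.37],"turn":[0,0,0],"claw":6},{"dp":[-2.84,-0.7,0.37],"turn":[0,0,0],"claw":6},{"dp":[-2.84,-0.7,0.37],"turn":[0,0,0],"claw":6},{"dp":[-2.84,-0.7,0.37],"turn":[0,0,0],"claw":6},{"dp":[-2.84,-0.7,0.37],"turn":[0,0,0],"claw":6},{"dp":[-2.84,-0.7,0.37],"turn":[0,0,0],"claw":6},{"dp":[-2.84,-0.7,0.37],"turn":[0,0,0],"claw":6},{"dp":[-2.84,-0.7,0.37],"turn":[0,0,0],"claw":6},{"dp":[-2.84,-0.7,0.37],"turn":[0,0,0],"claw":6},{"dp":[-2.84,-0.7,0.37],"turn":[0,0,0],"claw":6}]' 30
python3 -m pendant '[{"dp":[0,0,0],"turn":[0,0,-0.15],"claw":5},{"dp":[0,0,0],"turn":[0,0,-0.15],"claw":5},{"dp":[0,0,0],"turn":[0,0,-0.15],"claw":5},{"dp":[0,0,0],"turn":[0,0,-0.15],"claw":5},{"dp":[0,0,0],"turn":[0,0,-0.15],"claw":5},{"dp":[0,0,0],"turn":[0,0,-0.15],"claw":5},{"dp":[0,0,0],"turn":[0,0,-0.15],"claw":5},{"dp":[0,0,0],"turn":[0,0,-0.15],"claw":5},{"dp":[0,0,0],"turn":[0,0,-0.15],"claw":5}]'
python3 -m pendant '[{"dp":[0,0,0],"turn":[0,0,-0.15],"claw":5},{"dp":[0,0,0],"turn":[0,0,-0.15],"claw":5},{"dp":[0,0,0],"turn":[0,0,-0.15],"claw":5},{"dp":[0,0,0],"turn":[0,0,-0.15],"claw":5},{"dp":[0,0,0],"turn":[0,0,-0.15],"claw":5},{"dp":[0,0,0],"turn":[0,0,-0.15],"claw":5},{"dp":[0,0,0],"turn":[0,0,-0.15],"claw":5},{"dp":[0,0,0],"turn":[0,0,-0.15],"claw":5},{"dp":[0,0,0],"turn":[0,0,-0.15],"claw":5},{"dp":[0,0,0],"turn":[0,0,0],"claw":5}]'
python3 - <<'E'
from h import *; from workcell import r
s=r.get_state(); c=r.camera_info("wrist"); im=np.ascontiguousarray(r.get_image("wrist")[:,:,::-1]); cv2.imwrite("pics/w1.png",im)
print(s["position"],s["orientation"],s["joint_pos"].round(1),c["eye"],c["rotation"])
print("expected tub px",proj(c,[[461,300,14],[451,310,14]]))
E
```

```text
time: 1.2
position: [446.6, 314.7, 190.2]
orientation: [-180.0, -0.0, 160.2]
wrist_force: [-0.8, 0.1, -0.7]
width: 0.708
grasp_force: 0.0
time: 2.1
position: [445.6, 315.5, 190.3]
orientation: [180.0, -0.0, -122.1]
wrist_force: [-0.2, -0.4, 0.1]
width: 0.583
grasp_force: 0.0
time: 3.1
position: [445.6, 315.5, 190.3]
orientation: [180.0, 0.0, -45.0]
wrist_force: [-1.1, 0.9, 0.0]
width: 0.586
grasp_force: 0.0
[445.62908807 315.52498052 190.31193918] [ 1.79967926e+02  9.72705675e-03 -4.49682738e+01] [  26.7   18.    -4.9   67.1   -0.  -108.3] [492.6161674  269.26350285 332.53273113] [-1.51490155e+01 -3.52118686e-02 -1.35006372e+02]
expected tub px [[320.24346988 190.05738006]
 [320.23907437 208.19377032]]
```

View pics/w1.png

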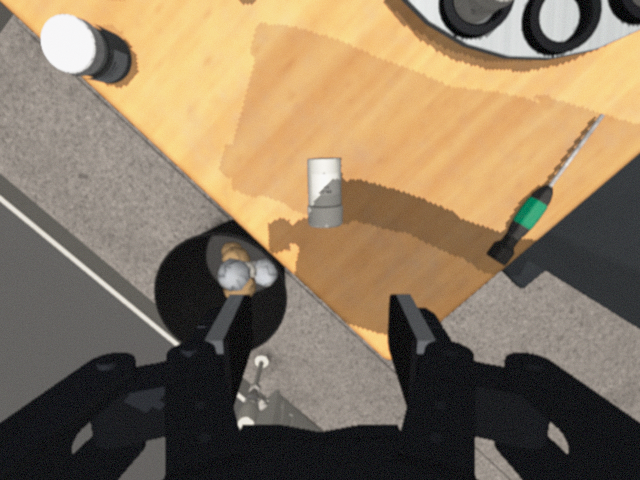

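The wrist view shows the tub aligned with the image column. Its underside edge is at (325,158), its lid end at (325,226), and it spans columns 308 to 342.

Run:
```python
from h import *; from workcell import r
c=r.camera_info("wrist")
A=plane(c,[[324.5,157.5],[325,227],[308,190],[342,190],[325,192]],14); print(A.round(1),"len",np.linalg.norm(A[0]-A[1]),"dia",np.linalg.norm(A[2]-A[3]),"heading",np.degrees(np.arctan2(*(A[1]-A[0])[1::-1])))
```

```text
[[476.  280.2  14. ]
 [437.8 318.   14. ]
 [467.7 306.5  14. ]
 [449.1 288.1  14. ]
 [457.3 298.4  14. ]] len 53.75745280041067 dia 26.17389454402595 heading 135.2561404326144
```

```bash
python3 -m pendant '[{"dp":[0,0,0],"turn":[0,0.1164,0],"claw":5},{"dp":[0,0,0],"turn":[0,0.1164,0],"claw":5},{"dp":[0,0,0],"turn":[0,0.1164,0],"claw":5},{"dp":[0,0,0],"turn":[0,0,0],"claw":5}]'
cat > go.py <<'E'
# python3 go.py x y z : dp totals (cm) in current tool axes
import sys; from h import *; from workcell import r
s=r.get_state(); R=Ro.from_euler("xyz",s["orientation"],degrees=True)
print(R.inv().apply(np.array(list(map(float,sys.argv[1:4])))-s["position"]).round(1)/10, "axes x,z",R.as_matrix()[:,0].round(2),R.as_matrix()[:,2].round(2),"pos",s["position"].round(1),"j",s["joint_pos"].round(0),"t",s["time"])
E
python3 go.py 449.7 306.2 5
```

```text
time: 3.55
position: [444.2, 316.5, 190.0]
orientation: [-180.0, -20.1, -45.2]
wrist_force: [-0.8, -0.3, -0.0]
width: 0.587
grasp_force: 0.0
[-5.32  0.34 17.76] axes x,z [ 0.66 -0.67  0.34] [ 0.24 -0.24 -0.94] pos [444.2 316.5 190. ] j [ 37.  17.  -9.  61. -20. -98.] t 3.55
```

```bash
python3 -m pendant '[{"dp":[-0.59,0.04,1.97],"turn":[0,0,0],"claw":4.6},{"dp":[-0.59,0.04,1.97],"turn":[0,0,0],"claw":4.6},{"dp":[-0.59,0.04,1.97],"turn":[0,0,0],"claw":4.6},{"dp":[-0.59,0.04,1.97],"turn":[0,0,0],"claw":4.6},{"dp":[-0.59,0.04,1.97],"turn":[0,0,0],"claw":4.6},{"dp":[-0.59,0.04,1.97],"turn":[0,0,0],"claw":4.6},{"dp":[-0.59,0.04,1.97],"turn":[0,0,0],"claw":4.6},{"dp":[-0.59,0.04,1.97],"turn":[0,0,0],"claw":4.6},{"dp":[-0.3,0.01,1.0],"turn":[0,0,0],"claw":4.6},{"dp":[-0.3,0.01,1.0],"turn":[0,0,0],"claw":4.6},{"dp":[0,0,0],"turn":[0,0,0],"claw":4.6},{"dp":[0,0,0],"turn":[0,0,0],"claw":4.6}]'
python3 - <<'E'
from h import *; from workcell import r
c=r.camera_info("wrist"); im=np.ascontiguousarray(r.get_image("wrist")[:,:,::-1]); cv2.imwrite("pics/w2.png",im)
E
```

```text
time: 4.75
position: [451.2, 305.7, 5.9]
orientation: [-180.0, -20.0, -45.2]
wrist_force: [0.3, -1.0, 1.1]
width: 0.543
grasp_force: 0.0
```

View pics/w2.png

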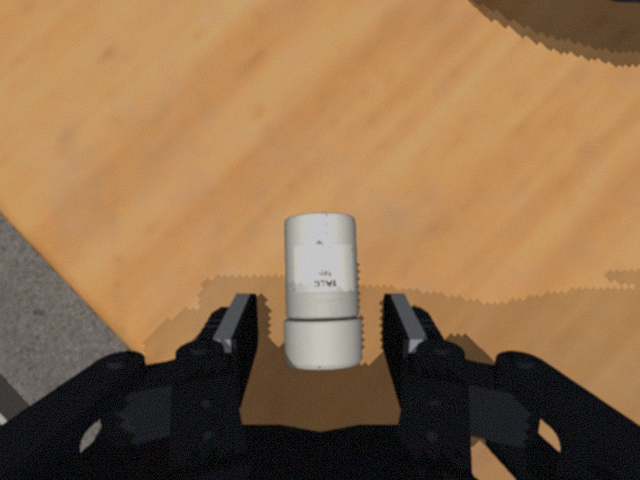

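The tub sits centred between the fingers. The lid spans rows 320–367 and the pads rows 295–355, so I shift about 4 mm toward the lid and close.

```bash
python3 -m pendant '[{"dp":[-0.38,0.05,-0.14],"turn":[0,0,0],"claw":4.6},{"dp":[0,0,0],"turn":[0,0,0],"claw":3.2},{"dp":[0,0,0],"turn":[0,0,0],"claw":3.0},{"dp":[0,0,0],"turn":[0,0,0],"claw":2.4},{"dp":[0,0,0],"turn":[0,0,0],"claw":2.0},{"dp":[0,0,0],"turn":[0,0,0],"claw":1.5},{"dp":[0,0,0],"turn":[0,0,0],"claw":1.5},{"dp":[0,0,0],"turn":[0,0,0],"claw":1.5}]' 30; python3 go.py 447 309 100
```

```text
time: 5.6
position: [447.8, 308.2, 5.7]
orientation: [-180.0, -20.0, -45.1]
wrist_force: [-3.1, 2.3, 5.9]
width: 0.297
grasp_force: 29.4
[ 3.12  0.   -8.9 ] axes x,z [ 0.66 -0.67  0.34] [ 0.24 -0.24 -0.94] pos [447.8 308.2   5.7] j [ 36.  27. -27.  33. -20. -99.] t 5.6
```

```bash
python3 -m pendant '[{"dp":[0.35,0,-0.95],"turn":[0,0,0],"claw":1.5},{"dp":[1.02,0,-2.82],"turn":[0,0,0],"claw":1.5},{"dp":[1.02,0,-2.82],"turn":[0,0,0],"claw":1.5},{"dp":[1.02,0,-2.82],"turn":[0,0,0],"claw":1.5},{"dp":[1.02,0,-2.82],"turn":[0,0,0],"claw":1.5},{"dp":[1.02,0,-2.82],"turn":[0,0,0],"claw":1.5},{"dp":[1.02,0,-2.82],"turn":[0,0,0],"claw":1.5},{"dp":[1.02,0,-2.82],"turn":[0,0,0],"claw":1.5},{"dp":[0,0,0],"turn":[0,0,0],"claw":1.5}]'
python3 - <<'E'
from h import *; from workcell import r
c=r.camera_info("wrist"); im=np.ascontiguousarray(r.get_image("wrist")[:,:,::-1]); cv2.imwrite("pics/w3.png",im)
E
python3 go.py 400 200 250
```

```text
time: 6.5
position: [448.5, 309.0, 229.7]
orientation: [-179.7, -20.1, -45.2]
wrist_force: [0.0, 0.3, -0.5]
width: 0.302
grasp_force: 29.7
[ 4.83 11.06 -0.67] axes x,z [ 0.66 -0.67  0.34] [ 0.24 -0.24 -0.94] pos [448.  308.7 227.5] j [ 36.  16.  -5.  66. -20. -99.] t 6.55
```

View pics/w3.png

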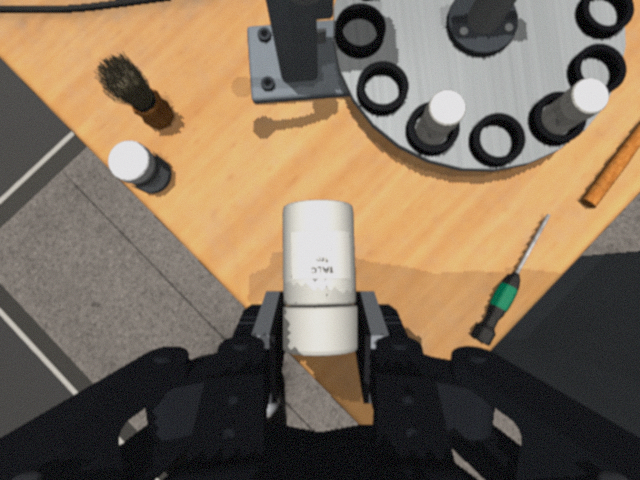

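```bash
python3 -m pendant '[{"dp":[1.2,2.77,-0.17],"turn":[0,0,0],"claw":1.5},{"dp":[1.2,2.77,-0.17],"turn":[0,0,0],"claw":1.5},{"dp":[1.2,2.77,-0.17],"turn":[0,0,0],"claw":1.5},{"dp":[1.2,2.77,-0.17],"turn":[0,0,0],"claw":1.5},{"dp":[0,0,0],"turn":[-0.05,0,0.14],"claw":1.5},{"dp":[0,0,0],"turn":[-0.05,0,0.14],"claw":1.5},{"dp":[0,0,0],"turn":[-0.05,0,0.14],"claw":1.5},{"dp":[0,0,0],"turn":[-0.05,0,0.14],"claw":1.5},{"dp":[0,0,0],"turn":[-0.05,0,0.14],"claw":1.5},{"dp":[0,0,0],"turn":[-0.05,0,0.14],"claw":1.5},{"dp":[0,0,0],"turn":[-0.05,0,0.14],"claw":1.5},{"dp":[0,0,0],"turn":[-0.05,0,0.14],"claw":1.5}]'
python3 -m pendant '[{"dp":[0,0,0],"turn":[-0.05,0,0.14],"claw":1.5},{"dp":[0,0,0],"turn":[-0.05,0,0.14],"claw":1.5},{"dp":[0,0,0],"turn":[-0.05,0,0.14],"claw":1.5},{"dp":[0,0,0],"turn":[-0.05,0,0.14],"claw":1.5},{"dp":[0,0,0],"turn":[-0.05,0,0.14],"claw":1.5},{"dp":[0,0,0],"turn":[-0.05,0,0.14],"claw":1.5},{"dp":[0,0,0],"turn":[-0.05,0,0.14],"claw":1.5},{"dp":[0,0,0],"turn":[-0.05,0,0.14],"claw":1.5},{"dp":[0,0,0],"turn":[-0.05,0,0.14],"claw":1.5},{"dp":[0,0,0],"turn":[-0.05,0,0.14],"claw":1.5},{"dp":[0,0,0],"turn":[-0.05,0,0.14],"claw":1.5},{"dp":[0,0,0],"turn":[-0.05,0,0.14],"claw":1.5}]'
python3 go.py 400 200 250
```

```text
time: 7.75
position: [398.7, 199.7, 247.5]
orientation: [-179.7, -19.9, -113.7]
wrist_force: [-0.7, 0.1, -0.2]
width: 0.3
grasp_force: 29.8
time: 8.95
position: [398.8, 199.6, 247.5]
orientation: [-179.8, -19.4, 144.1]
wrist_force: [-0.7, 0.0, -0.2]
width: 0.298
grasp_force: 29.8
[ 0.01  0.1  -0.26] axes x,z [-0.76  0.55  0.33] [-0.27  0.19 -0.94] pos [398.8 199.6 247.5] j [ 8. 16. -2. 86. 13. 42.] t 8.95
```

```bash
python3 -m pendant '[{"dp":[0,0,0],"turn":[0,-0.149,0],"claw":1.5},{"dp":[0,0,0],"turn":[0,-0.149,0],"claw":1.5},{"dp":[0,0,0],"turn":[0,-0.149,0],"claw":1.5},{"dp":[0,0,0],"turn":[0,-0.149,0],"claw":1.5},{"dp":[0,0,0],"turn":[0,-0.149,0],"claw":1.5},{"dp":[0,0,0],"turn":[0,-0.149,0],"claw":1.5},{"dp":[0,0,0],"turn":[0,-0.149,0],"claw":1.5},{"dp":[0,0,0],"turn":[0,-0.149,0],"claw":1.5},{"dp":[0,0,0],"turn":[0,-0.149,0],"claw":1.5},{"dp":[0,0,0],"turn":[0,-0.149,0],"claw":1.5},{"dp":[0,0,0],"turn":[0,-0.08,0],"claw":1.5},{"dp":[0,0,0],"turn":[0,0,0],"claw":1.5}]'
python3 go.py 400 200 250
```

```text
time: 10.15
position: [397.9, 199.4, 246.0]
orientation: [-178.8, 70.7, 145.7]
wrist_force: [-0.2, -0.5, -1.0]
width: 0.298
grasp_force: 29.8
[-0.42  0.16 -0.  ] axes x,z [-0.27  0.19 -0.94] [ 0.77 -0.55 -0.33] pos [397.9 199.4 246. ] j [ 52.  10. -41.  31. -70.  81.] t 10.15
```

```bash
python3 go.py 442 112 150
```

```text
[ 6.23 -4.51 11.35] axes x,z [-0.27  0.19 -0.94] [ 0.77 -0.55 -0.33] pos [397.9 199.4 246. ] j [ 52.  10. -41.  31. -70.  81.] t 10.15
```

```bash
python3 -m pendant '[{"dp":[0.78,-0.56,1.42],"turn":[0,0,0],"claw":1.5},{"dp":[0.78,-0.56,1.42],"turn":[0,0,0],"claw":1.5},{"dp":[0.78,-0.56,1.42],"turn":[0,0,0],"claw":1.5},{"dp":[0.78,-0.56,1.42],"turn":[0,0,0],"claw":1.5},{"dp":[0.78,-0.56,1.42],"turn":[0,0,0],"claw":1.5},{"dp":[0.78,-0.56,1.42],"turn":[0,0,0],"claw":1.5},{"dp":[0.78,-0.56,1.42],"turn":[0,0,0],"claw":1.5},{"dp":[0.78,-0.56,1.42],"turn":[0,0,0],"claw":1.5},{"dp":[0,0,0],"turn":[0,0,0],"claw":1.5},{"dp":[0,0,0],"turn":[0,0,0],"claw":1.5}]'
python3 go.py 442 112 150
python3 - <<'E'
from h import *; from workcell import r
t=r.get_image("top")[:,:,::-1];s=r.get_image("scene")[:,:,::-1]; cv2.imwrite("pics/t4.png",t);cv2.imwrite("pics/s4.png",s)
ct,cs=r.camera_info("top"),r.camera_info("scene")
P=[[435.7,116.6,z] for z in (42,54,110,162)]
print(proj(ct,P).round(1).tolist(),proj(cs,P).round(1).tolist())
a=cv2.resize(t[200:320,285:425],None,fx=3,fy=3,interpolation=cv2.INTER_CUBIC); b=cv2.resize(s[190:340,250:390],None,fx=3,fy=3,interpolation=cv2.INTER_CUBIC)
o=np.zeros((450,800+40,3),np.uint8); o[:360,:420]=a;o[:,420:840]=b; cv2.imwrite("pics/c4.png",o[:,:800])
E
```

```text
time: 11.15
position: [443.8, 115.1, 153.0]
orientation: [-179.5, 70.5, 144.8]
wrist_force: [0.2, -0.1, -0.1]
width: 0.299
grasp_force: 30.2
[ 0.27 -0.36  0.13] axes x,z [-0.27  0.19 -0.94] [ 0.77 -0.55 -0.33] pos [443.8 115.1 153. ] j [ 37.  16. -67. -34. -64.  47.] t 11.15
[[354.3, 277.0], [354.7, 276.2], [356.5, 272.4], [358.5, 268.3]] [[308.1, 286.3], [308.0, 281.4], [307.9, 257.5], [307.8, 233.4]]
```

View pics/c4.png

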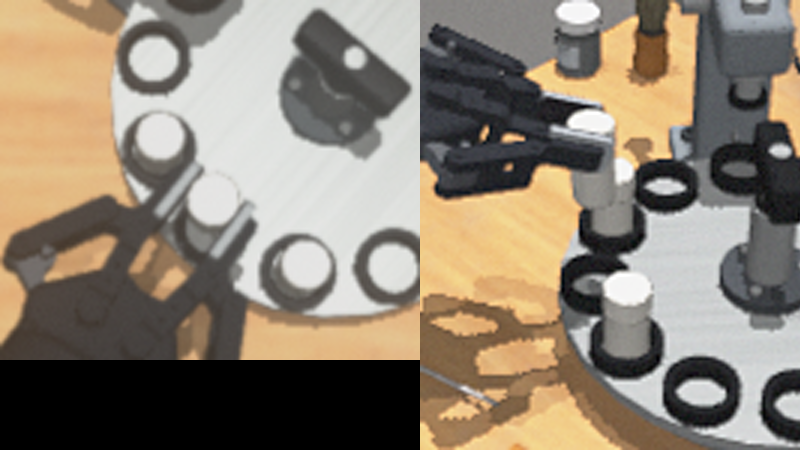

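The top view shows the tub upright, lid centre near (356,265), just above the nest. The scene view agrees. Joint 3 is at its limit, so I swing the heading about 20° to bring the wrist further out.

```bash
python3 -m pendant '[{"dp":[0,0,0],"turn":[0.109,0,0.039],"claw":1.5},{"dp":[0,0,0],"turn":[0.109,0,0.039],"claw":1.5},{"dp":[0,0,0],"turn":[0.109,0,0.039],"claw":1.5},{"dp":[0,0,0],"turn":[0,0,0],"claw":1.5},{"dp":[0,0,0],"turn":[0,0,0],"claw":1.5}]'
python3 go.py 440.2 110.2 150
python3 - <<'E'
from h import *; from workcell import r
t=np.ascontiguousarray(r.get_image("top")[:,:,::-1]);s=np.ascontiguousarray(r.get_image("scene")[:,:,::-1]); cv2.imwrite("pics/t5.png",t);cv2.imwrite("pics/s5.png",s)
for n,im,(cx,cy),w in(("top",t,(357,266),14),("scene",s,(308,240),20)):
    m=np.zeros(im.shape[:2],np.uint8); m[cy-w:cy+w,cx-w:cx+w]=(im.min(axis=2)[cy-w:cy+w,cx-w:cx+w]>195)
    for k in cv2.findContours(m,0,2)[0]:
        if cv2.contourArea(k)>30:
            e=cv2.fitEllipse(cv2.convexHull(k)); print(n,np.round(e[0],1),np.round(e[1],1),cv2.contourArea(k),plane(r.camera_info(n),[e[0]],162.5).round(1))
E
```

```text
time: 11.75
position: [445.6, 116.9, 142.5]
orientation: [-179.9, 69.6, 135.4]
wrist_force: [0.3, -0.2, 0.4]
width: 0.299
grasp_force: 30.2
[-0.74 -0.85 -0.18] axes x,z [-0.25  0.24 -0.94] [ 0.67 -0.66 -0.35] pos [445.6 116.9 142.5] j [ 38.  19. -54.  -0. -68.  71.] t 11.75
top [364.1 264.5] [27.7 38.9] 400.5 [[441.4 108.4 162.5]]
scene [302.5 237.9] [13.5 24.6] 92.0 [[420.5 113.6 162.5]]
```

```bash
python3 -m pendant '[{"dp":[-0.8,-0.4,-0.1],"turn":[0,0,0],"claw":1.5},{"dp":[0,0,0],"turn":[0.082,0,0.03],"claw":1.5},{"dp":[0,0,0],"turn":[0.082,0,0.03],"claw":1.5},{"dp":[0,0,0],"turn":[0,0,0],"claw":1.5},{"dp":[0,0,0],"turn":[0,0,0],"claw":1.5}]'
python3 go.py 440.2 110.2 150
```

```text
time: 12.35
position: [444.5, 112.6, 146.7]
orientation: [-179.8, 69.3, 129.3]
wrist_force: [-0.2, 0.4, -0.6]
width: 0.297
grasp_force: 30.2
[-0.27 -0.48 -0.19] axes x,z [-0.22  0.27 -0.94] [ 0.59 -0.73 -0.35] pos [444.5 112.6 146.7] j [ 38.  21. -44.  22. -69.  87.] t 12.35
```

```bash
cat > lid.py <<'E'
import sys; from h import *; from workcell import r
z=float(sys.argv[1]); s=r.get_state()
R=Ro.from_euler("xyz",s["orientation"],degrees=True).as_matrix(); H=R[:2,2]/np.hypot(*R[:2,2]); e=s["position"][:2]-7.8*H
print("tcp",s["position"].round(1),"expected axis",e.round(1),"u",(-R[:,0]*.9397-R[:,2]*.342).round(3))
t=np.ascontiguousarray(r.get_image("top")[:,:,::-1]); sc=np.ascontiguousarray(r.get_image("scene")[:,:,::-1])
out=[]
for im,n in((t,"top"),(sc,"scene")):
    c=r.camera_info(n); x,y=proj(c,[*e,z])[0]; x,y=int(x),int(y); print(n,"expected px",x,y,"nest",proj(c,[[435.7,116.6,z]])[0].round(1))
    out.append(cv2.resize(im[y-30:y+30,x-30:x+30],(400,400),interpolation=cv2.INTER_CUBIC))
cv2.imwrite(sys.argv[2],np.hstack(out))
E
python3 lid.py 159 pics/l1.png
```

```text
tcp [444.5 112.6 146.7] expected axis [439.6 118.6] u [ 0.009 -0.008  1.   ]
top expected px 357 265 nest [358.4 268.5]
scene expected px 308 233 nest [307.9 234.9]
```

View pics/l1.png

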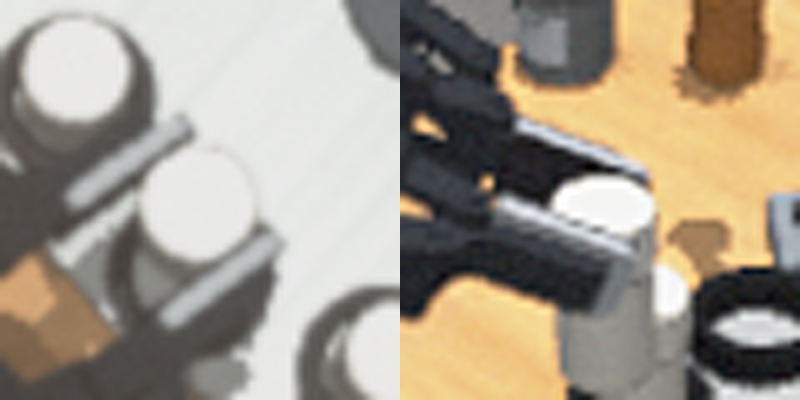

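The lid centre reads (357,266) in the top view and (308,234) in the scene view. Both match the expected tub position within 1 px, so the model holds. I correct by (-3.9,-2.1) mm and go down.

```bash
python3 go.py 440.6 110.5 147;python3 go.py 440.6 110.5 100
```

```text
[ 0.   -0.36 -0.08] axes x,z [-0.22  0.27 -0.94] [ 0.59 -0.73 -0.35] pos [443.9 112.2 146.7] j [ 38.  21. -44.  22. -69.  87.] t 12.45
[ 4.4  -0.35  1.58] axes x,z [-0.22  0.27 -0.94] [ 0.59 -0.73 -0.35] pos [443.9 112.2 146.7] j [ 38.  21. -44.  22. -69.  87.] t 12.45
```

```bash
python3 -m pendant '[{"dp":[0,-0.36,-0.08],"turn":[0,0,0],"claw":1.5},{"dp":[0,0,0],"turn":[0,0,0],"claw":1.5},{"dp":[1.1,0,0.41],"turn":[0,0,0],"claw":1.5},{"dp":[1.1,0,0.41],"turn":[0,0,0],"claw":1.5},{"dp":[1.1,0,0.41],"turn":[0,0,0],"claw":1.5},{"dp":[1.1,0,0.41],"turn":[0,0,0],"claw":1.5},{"dp":[0,0,0],"turn":[0,0,0],"claw":1.5},{"dp":[0,0,0],"turn":[0,0,0],"claw":1.5}]'
python3 go.py 440.6 110.5 97;python3 go.py 440.6 110.5 81.5; python3 lid.py 113 pics/l2.png
```

```text
time: 13.25
position: [440.6, 110.7, 100.2]
orientation: [-179.5, 69.3, 129.4]
wrist_force: [-0.6, -0.1, 0.5]
width: 0.3
grasp_force: 30.2
[ 0.3  -0.01  0.13] axes x,z [-0.22  0.27 -0.94] [ 0.59 -0.73 -0.35] pos [440.6 110.7 100.2] j [ 38.  26. -48.  14. -69.  88.] t 13.25
[ 1.75 -0.01  0.68] axes x,z [-0.22  0.27 -0.94] [ 0.59 -0.73 -0.35] pos [440.6 110.7 100.2] j [ 38.  26. -48.  14. -69.  88.] t 13.25
tcp [440.6 110.7 100.2] expected axis [435.7 116.8] u [ 0.01  -0.007  1.   ]
top expected px 356 272 nest [356.7 272.1]
scene expected px 307 256 nest [307.9 256.2]
```

View pics/l2.png

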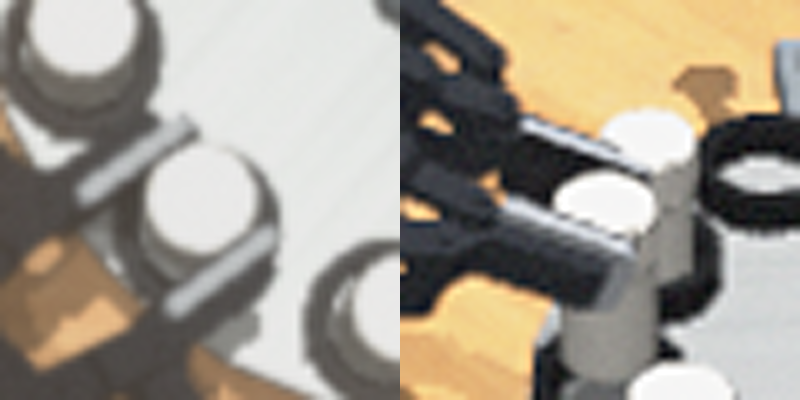

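The lid is centred over the nest: (356.0,272.3) against (356.7,272.1). I descend slowly.

```bash
python3 -m pendant '[{"dp":[0.36,-0.03,0.18],"turn":[0,0,0],"claw":1.5},{"dp":[0.38,0,0.14],"turn":[0,0,0],"claw":1.5},{"dp":[0.38,0,0.14],"turn":[0,0,0],"claw":1.5},{"dp":[0.38,0,0.14],"turn":[0,0,0],"claw":1.5},{"dp":[0.2,0,0.07],"turn":[0,0,0],"claw":1.5},{"dp":[0,0,0],"turn":[0,0,0],"claw":1.5}]'; python3 go.py 440.6 110.5 81.5
```

```text
time: 13.95
position: [440.6, 110.4, 81.6]
orientation: [-179.6, 69.4, 129.4]
wrist_force: [-0.4, 0.2, 1.5]
width: 0.297
grasp_force: 30.2
[ 0.02  0.01 -0.01] axes x,z [-0.22  0.27 -0.94] [ 0.59 -0.73 -0.35] pos [440.6 110.4  81.6] j [ 38.  28. -49.  11. -69.  88.] t 13.95
```

Force is only just appearing, so I step down until the tub seats.

```bash
python3 -m pendant '[{"dp":[0.1,0,0.04],"turn":[0,0,0],"claw":1.5},{"dp":[0,0,0],"turn":[0,0,0],"claw":1.5}]'; python3 -m pendant '[{"dp":[0.1,0,0.04],"turn":[0,0,0],"claw":1.5},{"dp":[0,0,0],"turn":[0,0,0],"claw":1.5}]'
```

```text
time: 14.15
position: [440.9, 110.3, 81.5]
orientation: [-179.7, 69.5, 129.3]
wrist_force: [-0.8, -1.2, 8.7]
width: 0.301
grasp_force: 30.5
time: 14.35
position: [441.2, 110.2, 81.4]
orientation: [-179.8, 69.6, 129.1]
wrist_force: [-1.8, -0.3, 18.3]
width: 0.295
grasp_force: 30.9
```

The tub contacts at the expected floor height. I relieve the push and open gently.

```bash
python3 -m pendant '[{"dp":[-0.17,0,-0.07],"turn":[0,0,0],"claw":1.5},{"dp":[0,0,0],"turn":[0,0,0],"claw":2.7},{"dp":[0,0,0],"turn":[0,0,0],"claw":3.0},{"dp":[0,0,0],"turn":[0,0,0],"claw":3.3},{"dp":[0,0,0],"turn":[0,0,0],"claw":3.6},{"dp":[0,0,0],"turn":[0,0,0],"claw":3.8},{"dp":[0,0,0],"turn":[0,0,0],"claw":3.8},{"dp":[0,0,0],"turn":[0,0,0],"claw":3.8},{"dp":[0,0,0],"turn":[0,0,0],"claw":3.8}]'
python3 - <<'E'
from h import *; from workcell import r
c=r.camera_info("top"); im=np.ascontiguousarray(r.get_image("top")[:,:,::-1]); cv2.imwrite("pics/t6.png",im)
for n,q in (("mid",(435.7,116.6)),("a",(480.5,147.4)),("b",(412.3,67.5))):
    x,y=proj(c,[*q,94])[0].round().astype(int); w=9
    m=(im[y-w:y+w+1,x-w:x+w+1].min(axis=2)>205).astype(np.uint8); k=max(cv2.findContours(m,0,2)[0],key=cv2.contourArea)
    (cx,cy),rad=cv2.minEnclosingCircle(k); print(n,plane(c,[[cx+x-w,cy+y-w]],94).round(1),"nest",q,"r px",round(rad,1))
E
```

```text
time: 15.25
position: [440.6, 110.4, 81.4]
orientation: [-179.6, 69.3, 129.3]
wrist_force: [-0.2, 0.3, 0.0]
width: 0.442
grasp_force: 0.0
mid [[436.9 116.6  94. ]] nest (435.7, 116.6) r px 7.5
a [[481.9 146.9  94. ]] nest (480.5, 147.4) r px 7.4
b [[413.9  67.1  94. ]] nest (412.3, 67.5) r px 7.6
```

The tub stands, and its lid offset matches the two neighbouring tubs within 0.5 mm. I retreat along the fingers, then turn the tool down.

```bash
python3 -m pendant '[{"dp":[0,0,-1],"turn":[0,0,0],"claw":3.8},{"dp":[0,0,-2.5],"turn":[0,0,0],"claw":3.8},{"dp":[0,0,-3],"turn":[0,0,0],"claw":3.8},{"dp":[0,0,-3],"turn":[0,0,0],"claw":3.8},{"dp":[-3.5,0,-2],"turn":[0,0,0],"claw":5},{"dp":[-4,0,-1.5],"turn":[0,0,0],"claw":5},{"dp":[-4,0,-1.5],"turn":[0,0,0],"claw":5},{"dp":[0,0,0],"turn":[0,0.149,0],"claw":5},{"dp":[0,0,0],"turn":[0,0.149,0],"claw":5},{"dp":[0,0,0],"turn":[0,0.149,0],"claw":5},{"dp":[0,0,0],"turn":[0,0.149,0],"claw":5},{"dp":[0,0,0],"turn":[0,0.149,0],"claw":5}]'
python3 plan.py 515.6 48.4 215 180 0 -130.5; python3 go.py 0 0 0
```

```text
time: 16.5
position: [384.6, 180.8, 238.6]
orientation: [179.9, 26.3, 129.1]
wrist_force: [-0.6, 1.1, -2.1]
width: 0.584
grasp_force: 0.0
t 16.5 dp now [-15.58   1.81  10.32] dp after turn [  1.56 -18.56   2.36] turn [-0.4    0.335 -1.718] j [ 31.   4. -21.  62. -26.  81.]
[ 19.71 -41.28  16.84] axes x,z [-0.57  0.7  -0.44] [ 0.28 -0.34 -0.9 ] pos [384.6 180.8 238.6] j [ 31.   4. -21.  62. -26.  81.] t 16.5
```

```bash
python3 -m pendant '[{"dp":[0,0,0],"turn":[-0.0333,0.0279,-0.143],"claw":5},{"dp":[0,0,0],"turn":[-0.0333,0.0279,-0.143],"claw":5},{"dp":[0,0,0],"turn":[-0.0333,0.0279,-0.143],"claw":5},{"dp":[0,0,0],"turn":[-0.0333,0.0279,-0.143],"claw":5},{"dp":[0,0,0],"turn":[-0.0333,0.0279,-0.143],"claw":5},{"dp":[0,0,0],"turn":[-0.0333,0.0279,-0.143],"claw":5},{"dp":[0,0,0],"turn":[-0.0333,0.0279,-0.143],"claw":5},{"dp":[0,0,0],"turn":[-0.0333,0.0279,-0.143],"claw":5},{"dp":[0,0,0],"turn":[-0.0333,0.0279,-0.143],"claw":5},{"dp":[0,0,0],"turn":[-0.0333,0.0279,-0.143],"claw":5},{"dp":[0,0,0],"turn":[-0.0333,0.0279,-0.143],"claw":5},{"dp":[0,0,0],"turn":[-0.0333,0.0279,-0.143],"claw":5}]'
python3 -m pendant '[{"dp":[0.26,-3.1,0.4],"turn":[0,0,0],"claw":5},{"dp":[0.26,-3.1,0.4],"turn":[0,0,0],"claw":5},{"dp":[0.26,-3.1,0.4],"turn":[0,0,0],"claw":5},{"dp":[0.26,-3.1,0.4],"turn":[0,0,0],"claw":5},{"dp":[0.26,-3.1,0.4],"turn":[0,0,0],"claw":5},{"dp":[0.26,-3.1,0.4],"turn":[0,0,0],"claw":5},{"dp":[0,0,0],"turn":[0,0,0],"claw":5},{"dp":[0,0,0],"turn":[0,0,0],"claw":5}]'
python3 plan.py 515.6 48.4 215 180 0 -130.5
python3 - <<'E'
from h import *; from workcell import r
c=r.camera_info("wrist"); im=np.ascontiguousarray(r.get_image("wrist")[:,:,::-1]); print("centre px",proj(c,[[515.6,48.4,142]]))
x,y=proj(c,[[515.6,48.4,142]])[0].round().astype(int)
m=(im.max(axis=2)<60).astype(np.uint8); n,l,st,ce=cv2.connectedComponentsWithStats(m)
for i in range(1,n):
    if st[i][4]>1500: print(st[i],ce[i].round(0))
cv2.imwrite("pics/w7.png",im)
E
```

```text
time: 17.7
position: [384.6, 180.0, 237.6]
orientation: [-179.8, -0.3, -130.4]
wrist_force: [0.1, -0.7, -0.9]
width: 0.585
grasp_force: 0.0
time: 18.5
position: [515.4, 46.6, 214.1]
orientation: [-179.8, -0.3, -130.8]
wrist_force: [-0.1, 0.1, -0.2]
width: 0.587
grasp_force: 0.0
t 18.5 dp now [-0.15  0.1  -0.09] dp after turn [-0.15  0.1  -0.09] turn [-0.004 -0.005 -0.005] j [ -4.  15.  -6.  69.  -0. -53.]
centre px [[322.00229479 259.83622701]]
[ 504    0  123   42 2127] [553.  14.]
[ 364   62   63   65 1687] [396.  93.]
[ 285  183   75  128 5001] [323. 238.]
[    0   209   640   271 72802] [292. 399.]
[ 297  320   50   71 1833] [321. 356.]
```

View pics/w7.png

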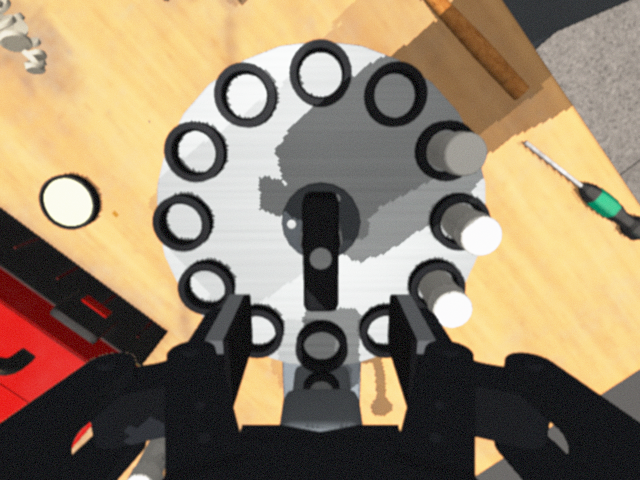

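The wrist view shows the bar exactly along the image column (303–337, rows 192–310). Its centre dot at (320,258) is midway between the fingers, and all three tubs are standing at right. I descend and grip.

```bash
python3 -m pendant '[{"dp":[-0.1,0,1.5],"turn":[0,0,0],"claw":5},{"dp":[0,0,2],"turn":[0,0,0],"claw":5},{"dp":[0,0,2],"turn":[0,0,0],"claw":5},{"dp":[0,0,2],"turn":[0,0,0],"claw":5},{"dp":[0,0,1.5],"turn":[0,0,0],"claw":5},{"dp":[0,0,1.2],"turn":[0,0,0],"claw":5},{"dp":[0,0,0],"turn":[0,0,0],"claw":3},{"dp":[0,0,0],"turn":[0,0,0],"claw":2.4},{"dp":[0,0,0],"turn":[0,0,0],"claw":1.8},{"dp":[0,0,0],"turn":[0,0,0],"claw":1.2},{"dp":[0,0,0],"turn":[0,0,0],"claw":1},{"dp":[0,0,0],"turn":[0,0,0],"claw":1}]' 40; python3 -c "
from workcell import r;s=r.get_state();print(s['torque'],s['wrist_force'],s['joint_pos'].round(0))"
```

```text
time: 19.75
position: [516.3, 47.5, 113.4]
orientation: [-179.7, -0.2, -130.7]
wrist_force: [-3.3, 2.9, 7.4]
width: 0.228
grasp_force: 39.8
[0.83920941 0.9604126  0.03791069] [-3.25832465  2.9477879   7.42318352] [ -4.  18. -17.  54.  -0. -53.]
```

```bash
python3 -m pendant '[{"dp":[0,0,0],"turn":[0,0,0],"claw":1},{"dp":[0,0,0],"turn":[0,0,0.075],"claw":1},{"dp":[0,0,0],"turn":[0,0,0.075],"claw":1},{"dp":[0,0,0],"turn":[0,0,0.075],"claw":1},{"dp":[0,0,0],"turn":[0,0,0.075],"claw":1},{"dp":[0,0,0],"turn":[0,0,0.075],"claw":1},{"dp":[0,0,0],"turn":[0,0,0.075],"claw":1},{"dp":[0,0,0],"turn":[0,0,0.074],"claw":1},{"dp":[0,0,0],"turn":[0,0,0],"claw":1},{"dp":[0,0,0],"turn":[0,0,0],"claw":1}]' 80; python3 -c "
from workcell import r;s=r.get_state();print(s['torque'],s['wrist_force'],s['joint_pos'].round(0))"
```

```text
time: 20.75
position: [516.6, 47.0, 113.5]
orientation: [-179.6, 0.0, -160.8]
wrist_force: [-1.8, -1.2, 8.6]
width: 0.22
grasp_force: 78.4
[0.2284697  0.86109548 0.012197  ] [-1.80393003 -1.2161042   8.6457331 ] [ -4.  18. -17.  54.  -0. -23.]
```

First click: the tool has turned 30.1° and the moment about z is near zero.

```bash
python3 -m pendant '[{"dp":[0,0,0],"turn":[0,0,0.075],"claw":1},{"dp":[0,0,0],"turn":[0,0,0.075],"claw":1},{"dp":[0,0,0],"turn":[0,0,0.075],"claw":1},{"dp":[0,0,0],"turn":[0,0,0.075],"claw":1},{"dp":[0,0,0],"turn":[0,0,0.075],"claw":1},{"dp":[0,0,0],"turn":[0,0,0.075],"claw":1},{"dp":[0,0,0],"turn":[0,0,0.074],"claw":1},{"dp":[0,0,0],"turn":[0,0,0],"claw":1},{"dp":[0,0,0],"turn":[0,0,0],"claw":1}]'
python3 -m pendant '[{"dp":[0,0,0],"turn":[0,0,0.075],"claw":1},{"dp":[0,0,0],"turn":[0,0,0.075],"claw":1},{"dp":[0,0,0],"turn":[0,0,0.075],"claw":1},{"dp":[0,0,0],"turn":[0,0,0.075],"claw":1},{"dp":[0,0,0],"turn":[0,0,0.075],"claw":1},{"dp":[0,0,0],"turn":[0,0,0.075],"claw":1},{"dp":[0,0,0],"turn":[0,0,0.074],"claw":1},{"dp":[0,0,0],"turn":[0,0,0],"claw":1},{"dp":[0,0,0],"turn":[0,0,0],"claw":1},{"dp":[0,0,0],"turn":[0,0,0],"claw":1}]'
python3 - <<'E'
from h import *; from workcell import r
s=r.get_state();print(s['torque'],s['wrist_force'],s['joint_pos'].round(0))
c=r.camera_info("top"); im=np.ascontiguousarray(r.get_image("top")[:,:,::-1]); cv2.imwrite("pics/t8.png",im)
# white lids at z=94 within the nest circle
m=(im.min(axis=2)>195).astype(np.uint8)
for n,a in(("a",19.5),("mid",49.5),("b",79.5)):
    q=[515.6+105*np.cos(np.radians(a)),48.4+105*np.sin(np.radians(a)),94]; x,y=proj(c,q)[0].round().astype(int); w=11
    ks=cv2.findContours(m[y-w:y+w+1,x-w:x+w+1].copy(),0,2)[0]
    for k in ks:
        if cv2.contourArea(k)>40: (cx,cy),rad=cv2.minEnclosingCircle(k); print(n,np.round(q,1),"px",x,y,plane(c,[[cx+x-w,cy+y-w]],94).round(1),round(rad,1))
sc=np.ascontiguousarray(r.get_image("scene")[:,:,::-1]); cs=r.camera_info("scene"); cv2.imwrite("pics/s8.png",sc)
ms=(sc.min(axis=2)>150).astype(np.uint8)
n_,l,st,ce=cv2.connectedComponentsWithStats(ms)
for a in(19.5,49.5,79.5): print(a,"scene px lid",proj(cs,[515.6+105*np.cos(np.radians(a)),48.4+105*np.sin(np.radians(a)),94])[0].round(0))
for i in range(1,n_):
    if 60<st[i][4]<1500 and 280<ce[i][0]<450 and 180<ce[i][1]<330: print(st[i],ce[i].round(0))
E
```

```text
time: 21.65
position: [516.7, 46.4, 113.5]
orientation: [-179.6, 0.2, 169.2]
wrist_force: [-2.3, -5.6, 8.1]
width: 0.222
grasp_force: 78.5
time: 22.65
position: [516.4, 45.9, 113.5]
orientation: [-179.7, 0.4, 139.1]
wrist_force: [-3.8, -9.7, 9.5]
width: 0.216
grasp_force: 78.8
[-1.26518134e+00  1.21674958e+00  8.22064809e-04] [-3.81290879 -9.6852083   9.52042015] [ -4.  18. -17.  54.  -1.  37.]
a [614.6  83.4  94. ] px 377 168 [[615.5  78.9  94. ]] 9.3
b [534.7 151.6  94. ] px 336 213 [[539.5 153.6  94. ]] 10.1
19.5 scene px lid [386. 230.]
49.5 scene px lid [358. 227.]
79.5 scene px lid [332. 233.]
[444 177  13   9  75] [450. 182.]
[295 189  15  12 127] [302. 194.]
[416 191  12   8  72] [422. 194.]
[401 193  12   7  72] [407. 196.]
[414 200  13   8  79] [420. 204.]
[326 229  14  10 113] [332. 233.]
[316 257  44  26 499] [337. 268.]
[301 282  15   6  74] [308. 284.]
[415 297  15   7  77] [422. 300.]
[417 309  17  18 120] [424. 316.]
[398 314  16   8  98] [406. 317.]
[369 321  16   9 103] [376. 325.]
```

```bash
python3 -c "
from workcell import r;print(r.hand_in())"
```

```text
the job is handed in; nothing more can be done
None
```

The fallen tub is back upright in its nest and the plate is turned three clicks (90° by the tool) to the third stop. The gripper still holds the knob and the job is handed in, though the press and gripper hid the tub from the cameras there, so I judged its final position from the turn angle and tub_b's position.

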